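Clamp a tube rack on the shaker

ROBOT

A 7-joint arm with a two-finger parallel gripper is mounted at the origin on the work surface. World frame = base frame: x ahead of the robot, y to its left, z up, the work surface at z = 0. Lengths are in mm, angles in rad, forces in N, time in s.
With the tool pointing down it reaches from about 400 to 850 mm from the base axis. Payload 4.5 kg.
Tool frame: the origin (TCP) lies on the centre line of the jaws, within the pads' length; the fingertips stand 8 mm ahead of it and the grasp point (between the pads) lies 11 mm behind it; z points along the fingers, y is the direction in which the jaws open and shut (so a half turn about z gives the same grasp; the last joint's range is limited). The gripper opens to 85 mm and grips with 20 to 120 N. Pads are 22 mm wide; open, the fingers measure 114 mm over their backs; the gripper's body (76 mm by 85 mm) begins 54 mm behind the grasp point. The pads swing forward as they close: fully open they stand 13 mm farther back than shut.
Start: joints at [1.33, 0.689, -0.195, 1.565, 0.157, 0.902, -0.215], TCP at [169.625, -601.565, 239.317] pointing down, gripper open.
Joint ranges: [-3.01, 3.01], [-0.46, 2.08], [-1.47, 1.51], [0.13, 2.56], [-1, 4.14], [0.04, 2.09], [-2.66, 2.66]. Speed limits (rad/s): [2.57, 2.57, 3.14, 3.14, 3.14, 3.14, 3.14].

INTERFACE

Orientations are given as a unit quaternion [x, y, z, w].
In Python, from bench import state, grab_frame, calibration, hand_in gives the robot as it stands.
- The arm moves only by the tool arm_command, never from a script. Its argument "rows" is a list of rows, each a list of 4 numbers: the shift along the tool's x, y, z in mm, then the turn about the tool's z in degrees. A call has 1 to 8 rows; each row is the pose to reach, as a shift and turn from the pose measured when the call began, along the tool's axes at that moment; what a row does not reach only later rows make up. A row lasts 1/12 s, in which the tool goes at most 41.7 mm and 7.16 degrees, less where a joint would pass 70% of its speed; a pose out of reach is approached as far as the arm can. A call with a gripper value outside its range is refused whole. "jaw" is the gripper's target within -1 to 1 (fully open at 1, half-way at 0, shut at -1), set as the call begins (left out, the last holds). The fingers move at their own pace and stop on an object; "force" is the grip in N (left out, the last holds). Time passes only in rows, so rows that repeat a pose let the fingers close. It gives the time, the measured TCP pose, the force and the opening at its end, in the units of the state.
- state(): the state, without advancing time (a new reading comes with each control period).
- grab_frame(name): name is "scene" or "side" or "wrist"; returns the picture (400x640x3 uint8, blue, green, red); there is no depth.
- calibration(name): a dict with "mtx" (3x3 intrinsics, pixels), "dist_coeffs" ([k1, k2, p1, p2, k3] as OpenCV has them; the pictures are not rectified), "rvec" (rotation vector, rad) and "tvec" (3), from world to camera coordinates, as OpenCV has them. Camera axes: x right, y down, z forward; pixel columns grow to the right and rows downward; lengths in mm; the calibration is good to about 2 mm. A picture is of the moment at which its call begins: read the wrist's pose just before it. calibration takes no time and is no camera call; for the wrist camera it gives the pose at the moment of the call.
- hand_in(): hands the job in, once; it reports no verdict.
The state is a dict: "clock": time; "joints": joint angles; "dq": joint speeds; "tau": joint torques, N m; "ee_pos": TCP position; "tcp_rot": TCP orientation; "force": force on the tool from outside, world axes, zero at the start; "ft_torque": the same for the moment, N m; "width": finger opening in mm.
Only numpy, scipy, OpenCV 4.12 (cv2) and the standard library are available. Lean on these libraries where they do the work, as an engineer would, in place of code of your own. Each camera call takes 0.05 s, during which the arm holds its last target.

TASK

Load the white tube rack into the shaker's bay between the low guides, upright and lengthwise, and let go of it. Then wind the clamp handwheel clockwise by its handle until it turns firmly - about 14 N of push at the handle, against about 9 N while it runs free - so that the rack is held tight against the end stop; do not force it beyond that. Let go of everything, do not tip the rack, and leave the beaker, tip box and bottle where they are.

Things in the scene. Friction and masses are not known exactly. Their poses are not given: they have to be found in the camera images.
- shaker: Flat bench shaker, 200 x 370 mm, fixed. Origin: centre of its underside, on the bench; z up, y along its length: gear housing and handwheel at the -y end, end stop at the +y end. Platform top 75 mm above the origin. The bay runs along x = 0 between pad and end stop, beside it two guide strips 10 mm high, y -15 to +85 mm, 58 mm apart inside. Housing 105 x 110 mm, y -185 to -75, top 130 mm up.
- end_stop: Aluminium angle fixed on the platform, set at a different place along the shaker each time. Axes as the shaker's. Origin on the platform, at the middle of the lower edge of its flat upright face that looks to -y, towards the pad; the face is 74 mm wide and 45 mm high.
- clamp_pad: Black pad, 50 wide (x), 12 thick (y), 40 mm high, on a steel stem; the wheel feeds it to +y. Axes as the shaker's; origin inside the housing, 135 mm behind the pad's front face. It is sprung: after it meets the rack there is a soft take-up (under 5 N clamp force) of hidden length, 2 to 13 mm of feed, then the clamp force climbs 20 N per mm of feed.
- pad_face (a point): Centre of the pad's front face, which meets the rack. A properly firm clamp presses with 40 to 88 N (60 N is ideal); more than 100 N cracks the rack.
- wheel_hub (a point): On the wheel's upright axis, level with the top of its disc. The disc is 120 mm in diameter, 10 mm thick, its top 150 mm above the bench; a hub 40 mm in diameter stands 8 mm above it. Free-running, the handle takes about 8.9 N of push; so too, nearly, in the soft take-up.
- handle_mid (a point): Upright black spinner handle on the handwheel, 20 mm in diameter, from 4 to 50 mm above the disc, 45 mm off the axis. It spins freely on its pin, so it can be held while it goes round without turning the hand. The point is on its axis 30 mm above the disc, the place to grip.
- wheel (a joint): Wheel angle, rad: 0 at the start, grows clockwise seen from above, which winds the clamp shut (4 mm of feed per rad, 12 rad at most). Besides the free-running push, the handle takes 0.9 N more per 10 N of clamp force: about 14.2 N in all at 60 N, 12.5 N at 40 N, 16.7 N at 88 N. These hold while it turns; once the hand stops, the push sags by 0.5 to 3 N. It stays where it is left.
- rack_mid (a point): Centre of the white tube rack with capped tubes: 50 (x) by 100 (y) by 55 mm (z), the caps stand 5 mm above. The point is half-way up, 27.5 mm above its underside. 0.2 kg. In the bay its y axis lies along the shaker's y axis, either way round.
- beaker: Bystander: clear beaker 68 mm wide, 85 mm high; origin at the centre of its underside.
- tip_box: Bystander: blue tip box 85 x 120 x 68 mm; origin at the centre of its underside.
- bottle: Bystander: clear bottle 64 mm in diameter, 150 mm high; origin at the centre of its underside.

How it is judged (in metres and radians):
On the way:
1. the rack stands in the bay, let go, the clamp not yet on it (z of rack_mid in the frame of shaker between 0.099 and 0.106 m and x of rack_mid in the frame of shaker between -0.007 and 0.007 m and y of rack_mid in the frame of end_stop between -0.085 and -0.045 m and angle between the y axis of rack_mid and the y axis of shaker, either way round below 0.15 rad and contact force between the fingers and rack below 0.3 N and contact force between clamp_pad and rack below 5 N), for 0.2 s.
At the end, for the whole second after the job is handed in: The rack stands on the platform between the guides (within 4 mm in height, 7 mm sideways, 5 degrees), pressed against the end stop by the clamp pad with 40 to 88 N; the wheel is at rest (contact force between clamp_pad and rack between 40 and 88 N and contact force between end_stop and rack above 35 N and z of rack_mid in the frame of shaker between 0.099 and 0.106 m and x of rack_mid in the frame of shaker between -0.007 and 0.007 m and angle between the y axis of rack_mid and the y axis of shaker, either way round below 0.08 rad and angle between rack_mid's own z axis and vertical below 0.08 rad and velocity of joint wheel between -0.05 and 0.05 rad/s); the robot touches nothing.
It fails at once if the clamp is over-tightened: more than 100 N on the rack (contact force between clamp_pad and rack above 100 N).
It fails at once if the rack is tipped by more than 30 degrees (angle between rack_mid's own z axis and vertical above 0.52 rad).
It fails at once if the beaker, tip box or bottle is moved by more than 30 mm (distance of any of beaker, tip_box, bottle from where it was at the start of the episode above 0.03 m).
It also fails if it takes over 72 s, if anything falls off the work surface, if the arm or the gripper's body presses on something with over 40 N, if the wrist force passes 120 N, or if a joint passes its speed limit or range.

## Working session

There is one attempt and no reset: what is moved stays moved. The work goes in short steps, Python scripts to look and compute and a tool call to move; the robot and the scene stay as the last step left them, time stands still between calls to the robot, and variables do not carry over. Pictures are saved under pics/ and viewed, and the job is handed in when it is done.

Besides the shell and the picture viewer there is one more tool, called after "Request:" by a JSON object that holds its "method" and its "body", one argument or row to a line. arm_command: Moves the arm, as the interface text tells. Its arguments: {"type":"object","properties":{"rows":{"type":"array","items":{"type":"array","items":{"type":"number"}}},"jaw":{"type":"number"},"force":{"type":"number"}},"required":["rows"]}

```bash
ls; mkdir -p pics
python3 - <<'E'
from bench import *
import cv2
print(state())
for n in ["scene","side","wrist"]:
    c=calibration(n); print(n,c)
    cv2.imwrite(f"pics/{n}0.png",grab_frame(n))
E
```

```text
pics
{'clock': 0.0, 'joints': array([ 1.32977915,  0.68997714, -0.19452423,  1.5663837 ,  0.15731461,
        0.90250366, -0.21513533]), 'dq': array([ 0.00117791,  0.000383  , -0.0015303 , -0.0011822 , -0.00106998,
        0.00021835,  0.00083432]), 'tau': array([-6.53419556e-04, -5.39590502e+01, -1.26648065e+00, -1.58540493e+01,
        9.10653529e-03,  9.58575314e-03, -3.02472961e-05]), 'ee_pos': array([ 169.38143554, -600.92964001,  238.47800966]), 'tcp_rot': array([ 9.90568989e-01,  1.37011664e-01, -1.99794649e-04, -9.17203233e-04]), 'force': array([-0.45478857, -0.33095169, -0.30420128]), 'ft_torque': array([-0.00918211,  0.0257739 ,  0.00932157]), 'width': 85.26196916857387}
scene {'mtx': array([[403.64109873,   0.        , 314.27525868],
       [  0.        , 403.64109873, 193.67273204],
       [  0.        ,   0.        ,   1.        ]]), 'dist_coeffs': array([-0.00683919,  0.        ,  0.        ,  0.        ,  0.        ]), 'rvec': array([ 1.91929408,  1.88942662, -0.52356263]), 'tvec': array([ -65.80063081, -448.45679523, 1290.11097866])}
side {'mtx': array([[459.93663302,   0.        , 309.60427173],
       [  0.        , 459.93663302, 203.6426462 ],
       [  0.        ,   0.        ,   1.        ]]), 'dist_coeffs': array([-0.01370344,  0.        ,  0.        ,  0.        ,  0.        ]), 'rvec': array([ 0.04229   , -2.90496868,  1.18704306]), 'tvec': array([ 585.87674222,   78.95441297, 1035.18832606])}
wrist {'mtx': array([[296.32446863,   0.        , 313.00722626],
       [  0.        , 296.32446863, 200.95133316],
       [  0.        ,   0.        ,   1.        ]]), 'dist_coeffs': array([-0.0164844,  0.       ,  0.       ,  0.       ,  0.       ]), 'rvec': array([-2.30080737,  1.74238393,  0.27094289]), 'tvec': array([-624.38597129,  -38.77851608,  381.19744675])}
```

View pics/scene0.png

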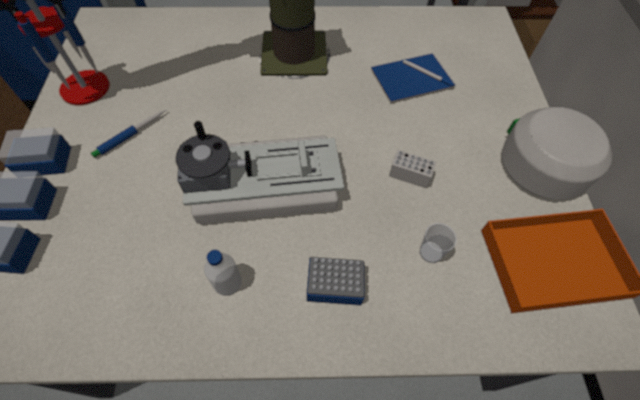

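View pics/side0.png

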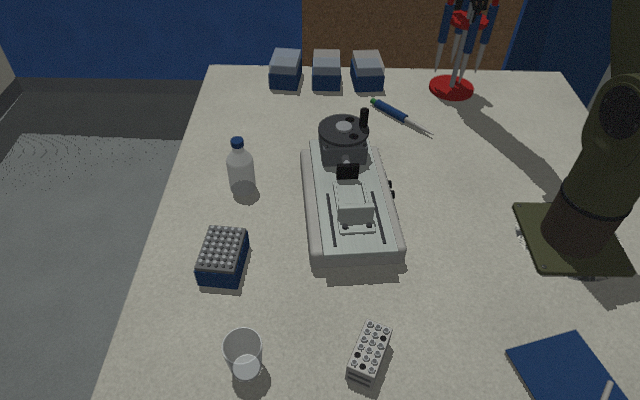

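View pics/wrist0.png

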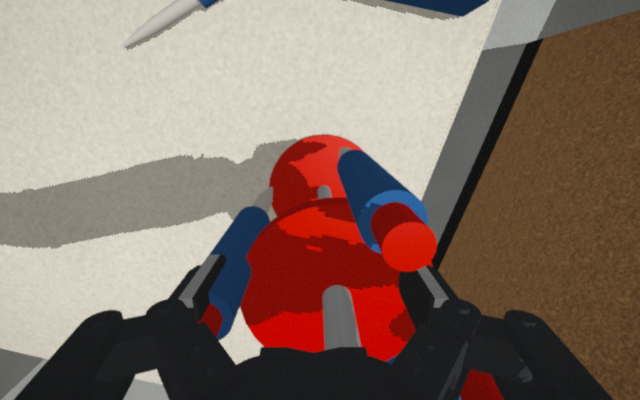

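The scene view shows the rack at about (413,168), the shaker centred at about (262,175), the handle at (199,130), the bottle at (220,270), the tip box at (336,280) and the beaker at (437,243). Next I'll enlarge crops of these.

```bash
cat > h.py <<'E'
import numpy as np, cv2
from bench import *
def ray(c,px):
    u=cv2.undistortPoints(np.array(px,float).reshape(-1,1,2),c['mtx'],c['dist_coeffs']).reshape(-1,2)
    R,_=cv2.Rodrigues(np.array(c['rvec'],float)); t=np.array(c['tvec'],float).reshape(3)
    d=np.c_[u,np.ones(len(u))]@R
    return -R.T@t,d
def onz(c,px,z):
    o,d=ray(c,px); return o+d*((z-o[2])/d[:,2])[:,None]
def tri(c1,p1,c2,p2):
    o1,d1=ray(c1,[p1]);o2,d2=ray(c2,[p2]);d1=d1[0];d2=d2[0]
    s=np.linalg.lstsq(np.c_[d1,-d2],o2-o1,rcond=None)[0]
    a=o1+s[0]*d1;b=o2+s[1]*d2
    return (a+b)/2,np.linalg.norm(a-b)
def proj(c,P):
    return cv2.projectPoints(np.array(P,float).reshape(-1,1,3),c['rvec'],c['tvec'],c['mtx'],c['dist_coeffs'])[0].reshape(-1,2)
E
python3 - <<'E'
import cv2
s=cv2.imread('pics/scene0.png');d=cv2.imread('pics/side0.png')
f=lambda im,x,y,w,h,k,n:cv2.imwrite('pics/'+n,cv2.resize(im[y:y+h,x:x+w],None,fx=k,fy=k,interpolation=cv2.INTER_CUBIC))
f(s,165,110,190,115,4,'c1.png');f(d,290,100,125,180,3.3,'c2.png')
f(s,375,135,80,65,8,'c3.png');f(d,330,310,80,85,7,'c4.png')
E
```

```text
(no output)
```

View pics/c1.png

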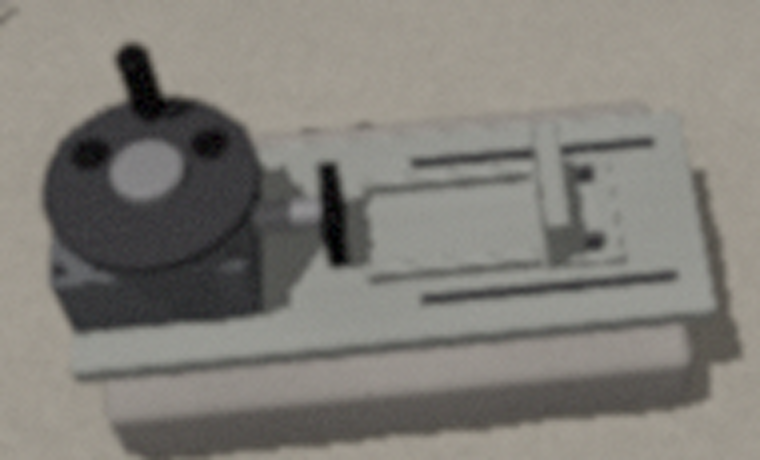

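View pics/c2.png

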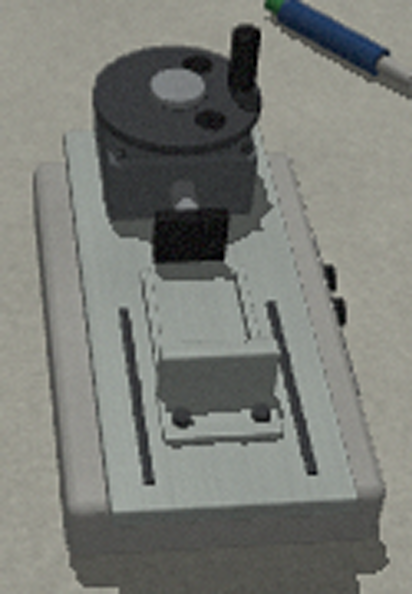

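View pics/c3.png

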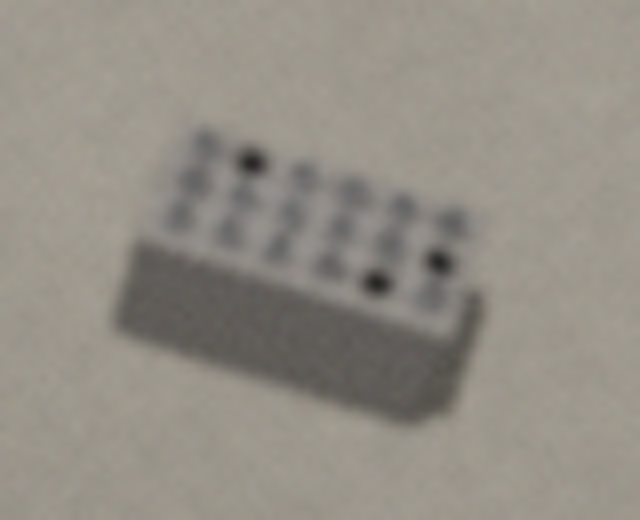

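View pics/c4.png

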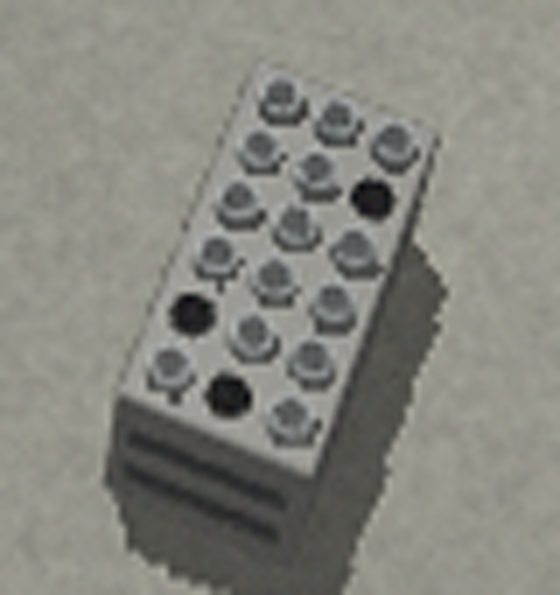

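```bash
cat >> h.py <<'E'
def crop(x,y,k,pts): return [((u+.5)/k-.5+x,(v+.5)/k-.5+y) for u,v in pts]
E
python3 - <<'E'
from h import *
np.set_printoptions(precision=1,suppress=True)
S=calibration('scene');D=calibration('side')
print('cams',ray(S,[(0,0)])[0],ray(D,[(0,0)])[0])
r=onz(D,crop(330,310,7,[(255,62),(440,130),(315,475),(120,392)]),55);print('rack side',r,r.mean(0),np.linalg.norm(r-np.roll(r,-1,0),axis=1))
r=onz(S,crop(375,135,8,[(190,122),(480,215),(455,335),(140,240)]),55);print('rack scene',r,r.mean(0),np.linalg.norm(r-np.roll(r,-1,0),axis=1))
# holes: match
hs=crop(375,135,8,[(252,162),(438,262),(376,284)]);hd=crop(330,310,7,[(372,199),(193,314),(229,396)])
print(onz(S,hs,55),onz(D,hd,55))
p=onz(D,crop(290,100,3.3,[(67,130),(113,512),(355,498),(280,155)]),75);print('plate side',p)
p=onz(S,crop(165,110,4,[(75,365),(715,302),(675,112)]),75);print('plate scene',p)
print('guides grooves slots side',onz(D,crop(290,100,3.3,[(125,310),(150,485),(272,302),(312,473)]),75))
print('slots scene',onz(S,crop(165,110,4,[(422,300),(677,275),(412,163),(653,143)]),75))
print('hub', onz(D,crop(290,100,3.3,[(178,85)]),158),onz(S,crop(165,110,4,[(147,169)]),158))
print('handle top',onz(D,crop(290,100,3.3,[(245,31)]),200),onz(S,crop(165,110,4,[(131,52)]),200))
print('pad top',onz(S,crop(165,110,4,[(327,163),(338,163)]),130))
print('bottle/beaker/tip',onz(S,[(225,285),(433,254)],0),onz(S,[(336,273)],68))
E
```

```text
cams [1058.5   37.2  864.9] [573.9 683.8 790. ]
rack side [[478.3 249.1  55. ]
 [432.6 267.2  55. ]
 [470.7 357.9  55. ]
 [515.7 338.9  55. ]] [474.3 303.2  55. ] [49.2 98.4 48.9 97.2]
rack scene [[433.2 270.   55. ]
 [470.5 355.8  55. ]
 [515.3 340.3  55. ]
 [478.8 248.6  55. ]] [474.4 303.7  55. ] [93.6 47.4 98.7 50.4]
[[449.2 287.5  55. ]
 [488.2 339.7  55. ]
 [496.2 319.2  55. ]] [[451.4 286.8  55. ]
 [497.4 318.6  55. ]
 [489.8 339.1  55. ]]
plate side [[ 592.2 -246.1   75. ]
 [ 555.4  122.3   75. ]
 [ 409.9  107.1   75. ]
 [ 431.1 -221.3   75. ]]
plate scene [[ 588.7 -242.5   75. ]
 [ 550.7  122.6   75. ]
 [ 408.5  105.5   75. ]]
guides grooves slots side [[548.  -50.2  75. ]
 [533.1 100.9  75. ]
 [448.2 -61.3  75. ]
 [434.1  88.4  75. ]]
slots scene [[547.2 -47.9  75. ]
 [531.5 101.3  75. ]
 [447.  -57.9  75. ]
 [433.   90.7  75. ]]
hub [[ 513.6 -192.2  158. ]] [[ 513.8 -192.6  158. ]]
handle top [[ 470.2 -197.9  200. ]] [[ 466.7 -197.7  200. ]]
pad top [[489.  -99.7 130. ]
 [489.1 -93.5 130. ]]
bottle/beaker/tip [[ 761.  -145.2    0. ]
 [ 694.2  327.5    0. ]] [[762.1  95.9  68. ]]
```

```bash
cat >> h.py <<'E'
from scipy.spatial.transform import Rotation as Ro
def go(P=None,yaw=None):
    "world TCP target, yaw = heading (deg) of tool x -> tool-axes shift & turn"
    s=state(); R=Ro.from_quat(s['tcp_rot']).as_matrix(); p=s['ee_pos']
    d=(np.array(P,float)-p)@R
    y0=np.degrees(np.arctan2(R[1,0],R[0,0]))
    t=0 if yaw is None else -((yaw-y0+180)%360-180)
    return np.round(d,1),round(t,1)
E
python3 - <<'E'
from h import *
S=calibration('scene');D=calibration('side')
print(tri(S,(42,20),D,(472,18)), onz(S,[(85,88)],0),onz(D,[(452,88)],0))
print(go((520,-260,360),40),go((500,100,400),60),go((474,303,300),67))
E
```

```text
(array([ 139.63448962, -627.48331335,  225.6439784 ]), np.float64(6.143916133610703)) [[ 1.48815165e+02 -6.20978700e+02  1.13686838e-13]] [[ 144.29560454 -627.17625517    0.        ]]
(array([ 430. , -233.3, -121. ]), np.float64(-24.3)) (array([ 508.4, -585.3, -160.5]), np.float64(-44.3)) (array([ 538.5, -787.6,  -60.2]), np.float64(-51.3))
```

Request:
{"method": "arm_command", "body": {
  "rows": [
    [0,0,-40,0],
    [0,0,-75,0],
    [30,-15,-100,-4],
    [65,-35,-120,-8],
    [100,-54,-120,-12],
    [136,-74,-120,-16],
    [172,-93,-120,-20],
    [207,-112,-120,-24]
  ]
}}

```text
clock: 0.82
ee_pos: [339.5, -435.4, 358.9]
tcp_rot: [0.94, 0.342, 0.0, -0.001]
force: [0.3, -0.2, -0.4]
width: 85.4
```

Run:
```python
from h import *
print(state()['joints'],go((540,-150,350),40),go((500,60,400),60),go((480,280,350),67))
```

```text
[ 1.04125468  0.47406484 -0.34764639  1.60897938  0.17537555  1.09069423
 -0.2257742 ] (array([336.9, -89.9,   9.2]), np.float64(-0.0)) (array([ 441.2, -276.7,  -40.5]), np.float64(-20.0)) (array([ 567.1, -458.1,    9.8]), np.float64(-27.0))
```

Request:
{"method": "arm_command", "body": {
  "rows": [
    [36,-18,-8,-1],
    [72,-36,-16,-3],
    [108,-54,-24,-5],
    [144,-72,-32,-7],
    [180,-91,-40,-9],
    [216,-110,-40,-11],
    [252,-130,-40,-13],
    [288,-150,-40,-15]
  ]
}}

```text
clock: 1.48
ee_pos: [464.1, -133.7, 399.4]
tcp_rot: [0.887, 0.462, 0.0, -0.0]
force: [1.1, 0.2, -1.5]
width: 85.3
```

Run:
```python
from h import *
c=calibration('wrist'); print(c['rvec'],c['tvec'],ray(c,[(313,200)]))
cv2.imwrite('pics/w1.png',grab_frame('wrist'))
import json;json.dump({k:np.array(v).tolist() for k,v in c.items()},open('w1.json','w'))
print(state()['ee_pos'],go((500,60,400),60),go((480,280,350),67))
```

```text
[-2.71570594  0.85599856  0.13287815] [-457.10760304   61.95364192  580.90822348] (array([508.90422305, -70.851857  , 535.01073329]), array([[-0.17139781, -0.24347949, -0.95464697]]))
[ 467.34266535 -122.9286294   400.02492131] (array([169.9, -75.3,   1.7]), np.float64(-4.0)) (array([ 340.5, -215. ,   53.6]), np.float64(-11.0))
```

View pics/w1.png

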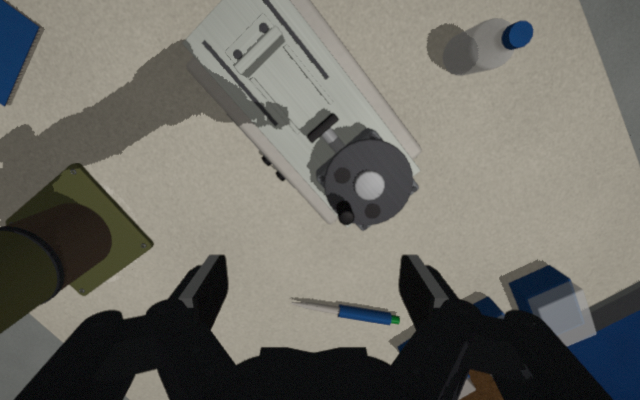

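The wrist view shows the shaker from above: hub at (370,185), end stop at (258,50). The arm was still moving, so I'll go on to the rack and take a still shot of the bay on the way.

Request:
{"method": "arm_command", "body": {
  "rows": [
    [30,-14,10,-1],
    [60,-28,20,-2],
    [90,-42,30,-3],
    [120,-56,40,-4],
    [136,-66,48,-4],
    [140,-70,50,-4],
    [140,-70,50,-4]
  ]
}}

```text
clock: 2.12
ee_pos: [487.1, 34.0, 350.9]
tcp_rot: [0.865, 0.501, 0.003, -0.003]
force: [-0.4, -0.6, -0.2]
width: 85.5
```

Run:
```python
from h import *
c=calibration('wrist')
cv2.imwrite('pics/w2.png',grab_frame('wrist'))
import json;json.dump({k:np.array(v).tolist() for k,v in c.items()},open('w2.json','w'))
print(state()['ee_pos'],state()['dq'].round(3),go((474,303,200),67))
```

```text
[487.59007202  32.1184248  351.26546764] [ 0.032 -0.008  0.028 -0.013  0.003  0.004  0.004] (array([ 226.5, -147. ,  153.4]), np.float64(-7.0))
```

View pics/w2.png

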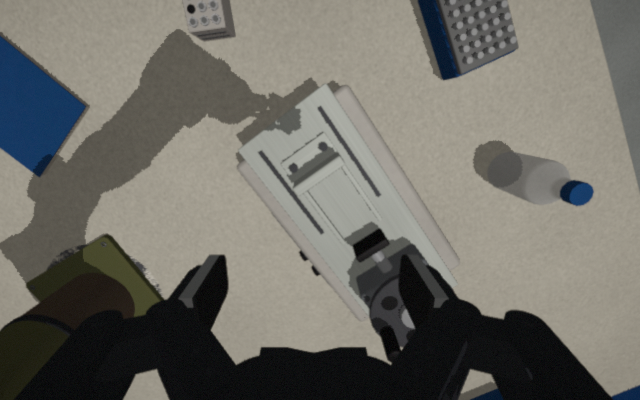

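Run:
```python
import cv2
s=cv2.imread('pics/w2.png')
cv2.imwrite('pics/w2c.png',cv2.resize(s[80:270,235:395],None,fx=3.15,fy=3.15,interpolation=cv2.INTER_CUBIC))
```

```text
(no output)
```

View pics/w2c.png

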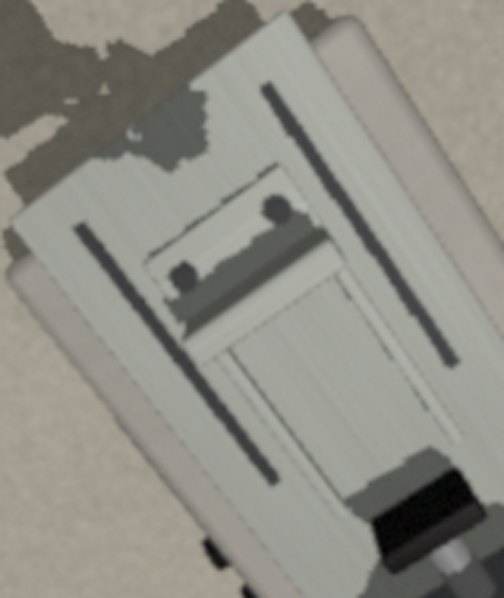

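Run:
```python
from h import *
import json
np.set_printoptions(precision=1,suppress=True)
W={k:np.array(v) for k,v in json.load(open('w2.json')).items()}
k=3.15
C=lambda p:crop(235,80,k,p)
print('slots',onz(W,C([(268,88),(453,362),(80,230),(274,480)]),75))
print('stop edge -y top',onz(W,C([(205,370),(342,268)]),120))
print('plate corners',onz(W,C([(12,222),(287,12)]),75))
print('guide inner L/R top edge',onz(W,C([(233,350),(350,500),(335,278),(425,410)]),85))
for z in (117,120,125): print('pad top front',z,onz(W,C([(388,555),(480,500)]),z))
print('hub',onz(W,[(408,318)],158))
S=calibration('scene')
print('stop in scene, -y top edge?',onz(S,crop(165,110,4,[(533,122),(545,225),(560,122),(568,225)]),120))
D=calibration('side')
print('stop in side top',onz(D,crop(290,100,3.3,[(160,345),(277,345)]),120))
```

```text
slots [[534.3  98.5  75. ]
 [548.8 -48.3  75. ]
 [433.1  87.7  75. ]
 [448.8 -58.4  75. ]]
stop edge -y top [[456.6  15.3 120. ]
 [525.2  24.6 120. ]]
plate corners [[409.  105.6  75. ]
 [555.8 120.7  75. ]]
guide inner L/R top edge [[465.6   9.1  85. ]
 [476.6 -81.1  85. ]
 [520.4  15.1  85. ]
 [527.1 -58.7  85. ]]
pad top front 117 [[482.7 -98.3 117. ]
 [529.2 -94.7 117. ]]
pad top front 120 [[483.  -96.7 120. ]
 [529.2 -93.1 120. ]]
pad top front 125 [[483.6 -94.1 125. ]
 [529.1 -90.5 125. ]]
hub [[ 503.2 -191.1  158. ]]
stop in scene, -y top edge? [[452.2  17.5 120. ]
 [526.7  24.5 120. ]
 [452.4  33.4 120. ]
 [526.9  37.5 120. ]]
stop in side top [[528.1  26.3 120. ]
 [455.7  23.9 120. ]]
```

Run:
```python
import cv2,numpy as np
a=cv2.imread('pics/scene0.png')[142:186,225:275];b=cv2.imread('pics/side0.png')[150:190,325:375]
c=cv2.imread('pics/w2.png')[222:266,345:395]
o=[cv2.resize(np.clip(i.astype(float)*1.8,0,255).astype('uint8'),(400,400),interpolation=cv2.INTER_NEAREST) for i in (a[:44,:50],b)]
a2=cv2.resize(np.clip(a*2.,0,255).astype('uint8'),None,fx=8,fy=8,interpolation=cv2.INTER_CUBIC)
b2=cv2.resize(np.clip(b*2.,0,255).astype('uint8'),None,fx=8,fy=8,interpolation=cv2.INTER_CUBIC)
h=max(a2.shape[0],b2.shape[0])
pad=lambda i:cv2.copyMakeBorder(i,0,h-i.shape[0],0,0,cv2.BORDER_CONSTANT)
cv2.imwrite('pics/pad.png',np.hstack([pad(a2),pad(b2)]))
```

```text
(no output)
```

View pics/pad.png

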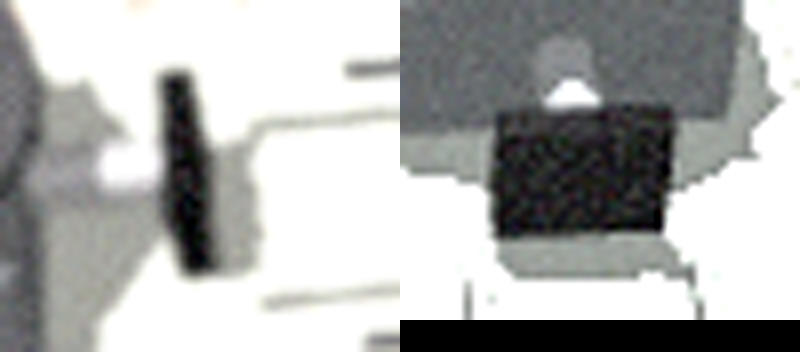

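Run:
```python
from h import *
np.set_printoptions(precision=1,suppress=True)
S=calibration('scene');D=calibration('side')
a=crop(225,142,8,[(207,145),(212,270),(188,72)]);b=crop(325,150,8,[(263,232),(95,238),(272,109)])
y=np.array([-.103,.9947]);
for i in range(3):
    p,e=tri(S,a[i],D,b[i]); print(p,e,(p[:2]-[490.3,20.4])@y)
```

```text
[479.3 -97.   80.2] 1.1387664262811295 -115.64199711322227
[526.9 -91.8  82. ] 2.95586663137707 -115.39140967943653
[482.  -98.1 122.9] 3.7916329206556183 -117.0557326387098
```

Run:
```python
from h import *
print(go((474.3,303.4,130),67.4))
```

```text
(array([ 226.4, -146.8,  223.4]), np.float64(-7.4))
```

Request:
{"method": "arm_command", "body": {
  "rows": [
    [33,-21,20,-2],
    [66,-42,45,-4],
    [99,-64,70,-6],
    [131,-85,95,-7.4],
    [163,-106,120,-7.4],
    [195,-127,150,-7.4],
    [220,-143,185,-7.4],
    [226,-147,220,-7.4]
  ]
}}

```text
clock: 2.83
ee_pos: [476.7, 295.8, 153.4]
tcp_rot: [0.832, 0.554, 0.007, -0.003]
force: [1.4, 0.0, 1.0]
width: 85.4
```

Request:
{"method": "arm_command", "body": {
  "rows": [
    [0,0,0,0],
    [0,0,0,0]
  ]
}}

```text
clock: 3.0
ee_pos: [477.1, 294.3, 152.0]
tcp_rot: [0.832, 0.554, 0.005, -0.002]
force: [0.9, -0.1, 1.2]
width: 85.2
```

Run:
```python
from h import *
c=calibration('wrist')
cv2.imwrite('pics/w3.png',grab_frame('wrist'))
import json;json.dump({k:np.array(v).tolist() for k,v in c.items()},open('w3.json','w'))
print(state()['ee_pos'],state()['dq'].round(3),state()['joints'],go((474.3,303.4,27),67.4))
print(proj(c,[[478.5,248.9,55],[433,268.5,55],[470.6,357,55],[515.5,339.6,55]]))
```

```text
[478.2017493  293.62476987 153.58921341] [ 0.028 -0.046 -0.002 -0.002 -0.001  0.001 -0.   ] [-0.38177126  0.74577927 -0.42204809  1.84601516  0.48114412  0.63843804
 -1.49145439] (array([  5.9,  -7.9, 126.6]), np.float64(-0.2))
[[333.72880105 251.60672179]
 [276.69128124 251.12417875]
 [272.90542545 138.3873292 ]
 [335.12685806 136.65927947]]
```

View pics/w3.png

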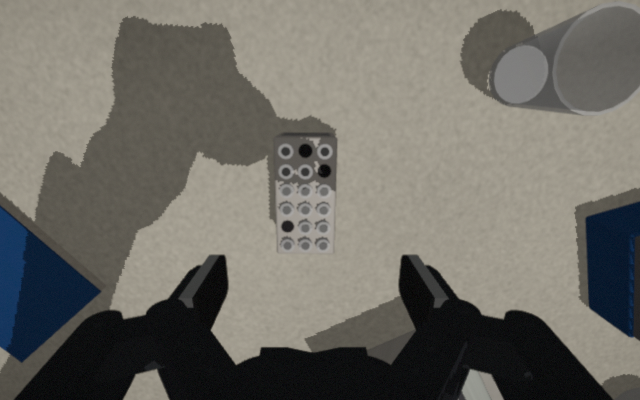

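The picture shows the rack top at x 275–337, y 135–252, square with the jaws and within about 2 px of the prediction. Descending now.

Request:
{"method": "arm_command", "body": {
  "rows": [
    [5,-7,15,0],
    [6,-8,45,0],
    [6,-8,75,0],
    [6,-8,105,0],
    [6,-8,122,0],
    [6,-8,126,0],
    [6,-8,126,0],
    [6,-8,126,0]
  ]
}}

```text
clock: 3.72
ee_pos: [476.3, 303.0, 29.7]
tcp_rot: [0.834, 0.552, 0.008, -0.001]
force: [0.2, 0.3, 0.1]
width: 85.2
```

Run:
```python
from h import *
print(go((474.3,303.4,27),67.4))
```

```text
(array([-0.4, -2. ,  2.7]), np.float64(-0.3))
```

Request:
{"method": "arm_command", "body": {
  "rows": [
    [0,-2,2,0],
    [0,-2,3,0],
    [0,-2,3,0],
    [0,-2,3,0],
    [0,-2,3,0],
    [0,-2,3,0],
    [0,-2,3,0],
    [0,-2,3,0]
  ],
  "jaw": -1,
  "force": 40
}}

```text
clock: 4.38
ee_pos: [475.0, 304.0, 27.9]
tcp_rot: [0.834, 0.552, 0.009, -0.001]
force: [-1.3, -0.4, 6.5]
width: 49.3
```

Request:
{"method": "arm_command", "body": {
  "rows": [
    [0,0,0,0],
    [0,0,0,0],
    [0,0,0,0]
  ]
}}

```text
clock: 4.63
ee_pos: [475.0, 304.0, 28.0]
tcp_rot: [0.834, 0.552, 0.009, -0.001]
force: [-0.1, -0.8, 1.6]
width: 50.0
```

Request:
{"method": "arm_command", "body": {
  "rows": [
    [0,0,-20,0],
    [0,0,-50,0],
    [0,0,-90,0],
    [0,0,-130,0],
    [0,0,-160,0],
    [0,0,-165,0],
    [0,0,-165,0]
  ]
}}

```text
clock: 5.22
ee_pos: [473.7, 302.6, 194.7]
tcp_rot: [0.834, 0.552, 0.011, -0.001]
force: [0.6, 0.1, -3.0]
width: 49.3
```

Run:
```python
from h import *
cv2.imwrite('pics/w4.png',np.hstack([grab_frame('wrist')[150:,200:430],grab_frame('side')[150:,230:430]]))
s=state();print(s['ee_pos'],s['width'],s['force'],go((497,-37.3,190),95.9))
```

```text
[472.11564922 300.90164776 191.56075221] 49.101989081669764 [-1.18428547  0.49707195 -3.57346986] (array([-301.7,  154.8,   -1.5]), np.float64(-28.8))
```

View pics/w4.png

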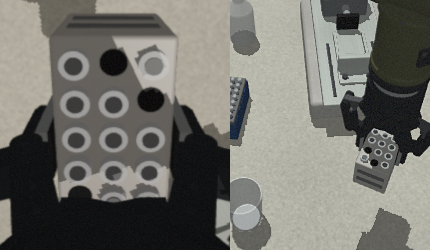

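Run:
```python
from h import *
s=state();c=calibration('wrist');p=s['ee_pos'];R=Ro.from_quat(s['tcp_rot']).as_matrix()
q=onz(c,[(250,188),(377,188)],p[2]+27)
print((q-p)@R, p)
```

```text
[[ 47.86279577 -23.34842157 -26.51734207]
 [ 47.74723188  25.10418081 -26.20444596]] [472.11564922 300.90164776 191.56075221]
```

Request:
{"method": "arm_command", "body": {
  "rows": [
    [-20,10,-4,-3],
    [-53,27,-6,-6],
    [-88,45,-6,-10],
    [-123,63,-6,-14],
    [-158,81,-6,-18],
    [-193,99,-6,-22],
    [-228,117,-6,-26],
    [-260,134,-6,-28.8]
  ]
}}

```text
clock: 5.98
ee_pos: [492.2, 6.3, 192.6]
tcp_rot: [0.669, 0.743, 0.005, -0.001]
force: [0.8, -1.0, -2.7]
width: 49.6
```

Run:
```python
from h import *
print(go((497,-37.3,190),95.9))
```

```text
(array([-43.8,   0.2,   2.2]), np.float64(0.1))
```

Request:
{"method": "arm_command", "body": {
  "rows": [
    [-25,0,0,0],
    [-40,0,1,0],
    [-44,0,2,0],
    [-44,0,2,0],
    [-44,0,2,0]
  ]
}}

```text
clock: 6.4
ee_pos: [496.2, -36.0, 189.2]
tcp_rot: [0.668, 0.744, 0.005, -0.002]
force: [0.8, 0.0, -3.2]
width: 49.2
```

Run:
```python
from h import *
c=calibration('wrist');s=state()
im=grab_frame('wrist')
cv2.imwrite('pics/w5.png',im)
cv2.imwrite('pics/s5.png',cv2.resize(grab_frame('scene')[80:230,160:360],None,fx=4,fy=4,interpolation=cv2.INTER_CUBIC))
print(s['ee_pos'],s['joints'],go((497,-37.3,103.5),95.9))
```

```text
[496.17639693 -36.0106292  189.19991231] [ 0.39352861  0.66988217 -0.66029502  1.98538729  0.62287706  0.69082844
 -0.55023646] (array([-2.9, -0.4, 86.4]), np.float64(0.3))
```

View pics/w5.png

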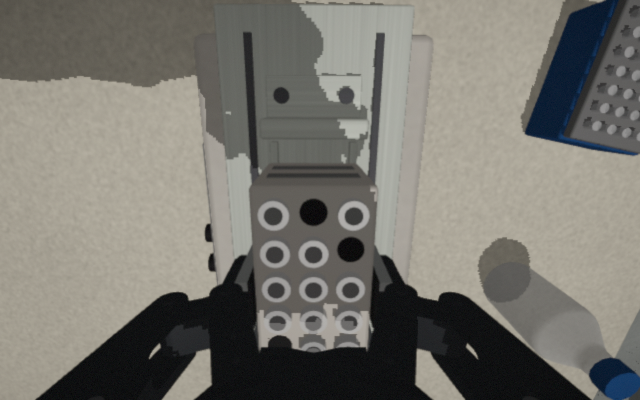

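View pics/s5.png

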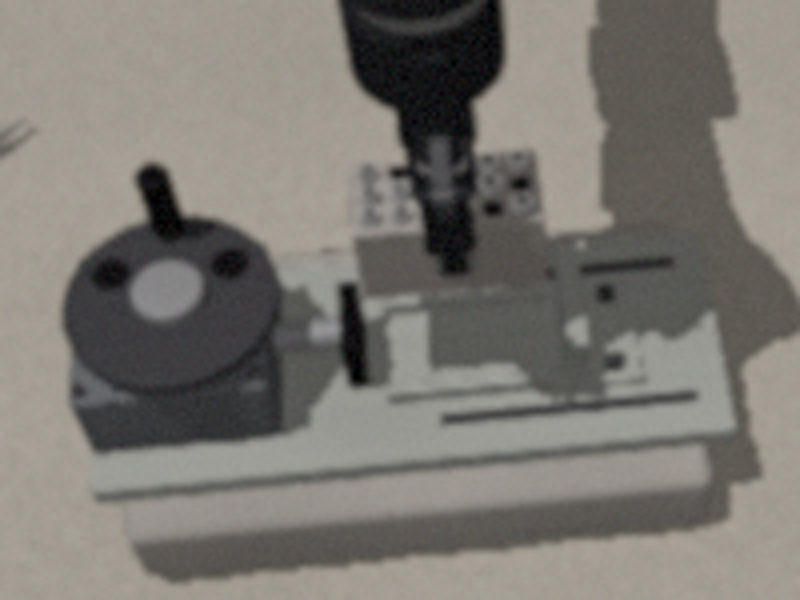

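Run:
```python
from h import *
np.set_printoptions(precision=1,suppress=True)
s=state();c=calibration('wrist');y=np.array([-.103,.9947]);x=np.array([.9947,.103]);o=np.array([490.6,20.4])
def L(n,px,z):
    q=onz(c,px,z)[:,:2]-o; print(n,q@x,q@y)
zt=s['ee_pos'][2]+27
L('rack front top',[(252,186),(375,186)],zt)
L('rack sides top',[(259,320),(369,320)],zt)
L('stop top -y edge',[(258,139),(368,139)],120)
L('slots',[(247,33),(254,170),(380,33),(373,170)],75)
L('tcp',[(0,0)],0); print((s['ee_pos'][:2]-o)@x,(s['ee_pos'][:2]-o)@y)
```

```text
rack front top [-22.8  24. ] [-8.  -7.9]
rack sides top [-23.1  25.4] [-68.8 -68.8]
stop top -y edge [-36.6  38.7] [0.7 1. ]
slots [-49.1 -49.3  51.9  53.1] [ 75.9 -29.6  76.5 -29.2]
tcp [-302.4] [122.9]
0.22059687035154862 -55.97274934199839
```

Request:
{"method": "arm_command", "body": {
  "rows": [
    [-1,0.5,10,0.3],
    [-1.5,0.5,30,0.3],
    [-1.5,0.5,50,0.3],
    [-1.5,0.5,65,0.3],
    [-1.5,0.5,75,0.3],
    [-1.5,0.5,80,0.3],
    [-1.5,0.5,82,0.3],
    [-1.5,0.5,82,0.3]
  ]
}}

```text
clock: 7.17
ee_pos: [497.9, -35.3, 107.8]
tcp_rot: [0.669, 0.743, 0.006, -0.002]
force: [0.2, -0.9, -2.5]
width: 49.2
```

Run:
```python
from h import *
s=state();y=np.array([-.103,.9947]);x=np.array([.9947,.103]);o=np.array([490.6,20.4])
print((s['ee_pos'][:2]-o)@x,(s['ee_pos'][:2]-o)@y,s['force'],s['ft_torque'],go((497,-37.3,103),95.9))
```

```text
1.4987469040988346 -56.10468408776721 [ 0.18177091 -0.85680552 -2.53690216] [-0.0110385  -0.00957339 -0.00203283] (array([-2. , -1.1,  4.8]), np.float64(0.1))
```

Free of contact, and the rack is about 4 mm above the platform. I'll lower it gently.

Request:
{"method": "arm_command", "body": {
  "rows": [
    [-1,-0.5,1,0],
    [-1,-0.5,2,0],
    [-1,-0.5,3,0],
    [-1,-0.5,4,0],
    [-1,-0.5,5,0],
    [-1,-0.5,5,0]
  ]
}}

```text
clock: 7.67
ee_pos: [497.7, -36.4, 103.1]
tcp_rot: [0.669, 0.743, 0.006, -0.001]
force: [0.2, -1.4, 1.0]
width: 49.1
```

Request:
{"method": "arm_command", "body": {
  "rows": [
    [0,0,1,0],
    [0,0,1.5,0],
    [0,0,1.5,0]
  ]
}}

```text
clock: 7.92
ee_pos: [497.7, -36.6, 102.9]
tcp_rot: [0.67, 0.743, 0.006, -0.001]
force: [-3.0, -1.4, 12.6]
width: 49.6
```

Request:
{"method": "arm_command", "body": {
  "rows": [
    [0,0,0,0],
    [0,0,0,0],
    [0,0,0,0],
    [0,0,0,0]
  ],
  "jaw": 1
}}

```text
clock: 8.25
ee_pos: [497.9, -36.5, 102.9]
tcp_rot: [0.67, 0.743, 0.006, -0.0]
force: [-0.0, 0.3, -0.5]
width: 85.3
```

Request:
{"method": "arm_command", "body": {
  "rows": [
    [0,0,-10,0],
    [0,0,-30,0],
    [0,0,-60,0],
    [0,0,-95,0],
    [0,0,-130,0],
    [0,0,-160,0],
    [0,0,-170,0],
    [0,0,-170,0]
  ]
}}

```text
clock: 8.92
ee_pos: [498.2, -37.8, 275.7]
tcp_rot: [0.67, 0.743, 0.008, 0.002]
force: [-0.3, -0.6, -0.6]
width: 85.5
```

Run:
```python
from h import *
cv2.imwrite('pics/w6.png',grab_frame('wrist'))
a=grab_frame('side')[90:280,270:430];b=grab_frame('scene')[100:225,160:360]
cv2.imwrite('pics/d6.png',cv2.resize(a,None,fx=3,fy=3,interpolation=cv2.INTER_CUBIC))
cv2.imwrite('pics/s6.png',cv2.resize(b,None,fx=4,fy=4,interpolation=cv2.INTER_CUBIC))
```

```text
(no output)
```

View pics/w6.png

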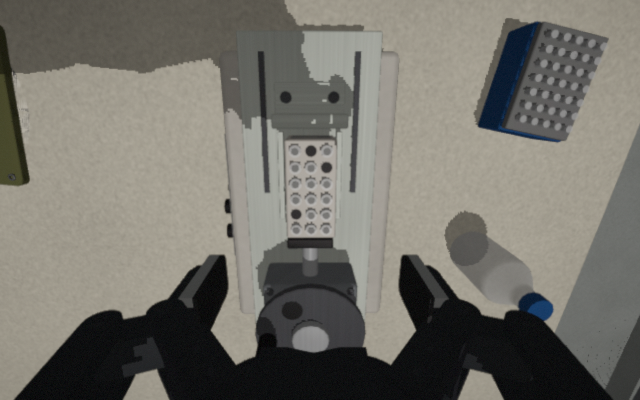

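View pics/d6.png

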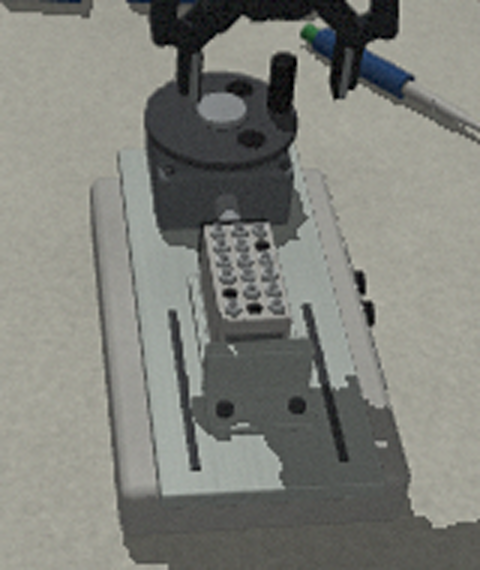

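View pics/s6.png

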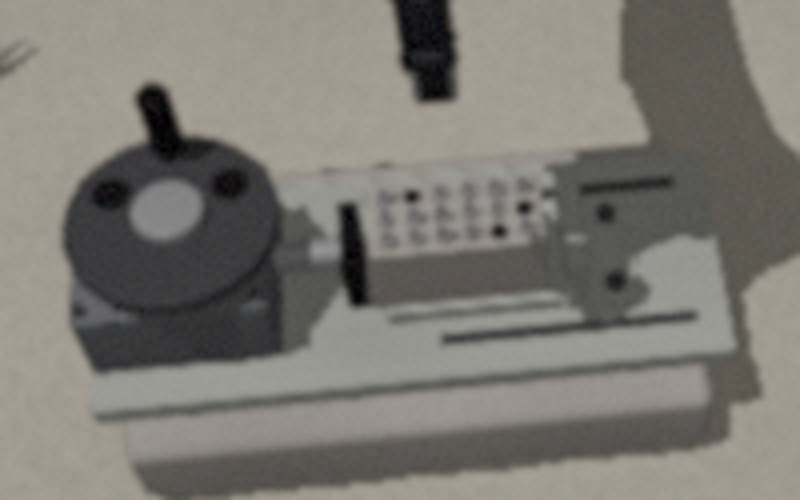

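The rack is upright and straight in the bay, with small gaps at both pad and stop. Now the handle.

Run:
```python
from h import *
print(state()['joints'],go((468.6,-197.8,230),95.9))
```

```text
[ 0.47281641  0.56091818 -0.7638264   1.88835374  0.48621619  0.88176804
 -0.42699986] (array([-156. ,  -43.5,   40.1]), np.float64(0.0))
```

Request:
{"method": "arm_command", "body": {
  "rows": [
    [-25,-7,5,0],
    [-60,-17,10,0],
    [-95,-27,20,0],
    [-128,-36,30,0],
    [-150,-42,38,0],
    [-156,-43.5,40,0],
    [-156,-43.5,40,0],
    [-156,-43.5,40,0]
  ]
}}

```text
clock: 9.73
ee_pos: [468.3, -196.5, 229.2]
tcp_rot: [0.669, 0.743, 0.005, -0.003]
force: [0.8, 0.5, 1.2]
width: 85.4
```

Run:
```python
from h import *
a=grab_frame('side')[50:210,270:430];b=grab_frame('scene')[60:200,140:320]
s=state();p=s['ee_pos'];print(p,s['joints'],go((468.6,-197.8,169),95.9))
S=calibration('scene');D=calibration('side')
print(proj(S,[[468.6,-197.8,200]]),proj(D,[[468.6,-197.8,200]]))
a=cv2.resize(a,None,fx=2.5,fy=2.5,interpolation=cv2.INTER_CUBIC);b=cv2.resize(b,(450,350),interpolation=cv2.INTER_CUBIC)
h=400;b=cv2.copyMakeBorder(b,0,50,0,0,cv2.BORDER_CONSTANT)
cv2.imwrite('pics/d7.png',np.hstack([a[:400],b])[:,:800])
```

```text
[ 469.20043127 -195.58996874  230.15070025] [ 0.76435472  0.63415255 -0.73773613  1.9073661   0.56276608  0.8157029
 -0.16745942] (array([-2.7, -1.2, 61.1]), np.float64(0.2))
[[197.19641745 123.30778134]] [[364.58820949 109.09276819]]
```

View pics/d7.png

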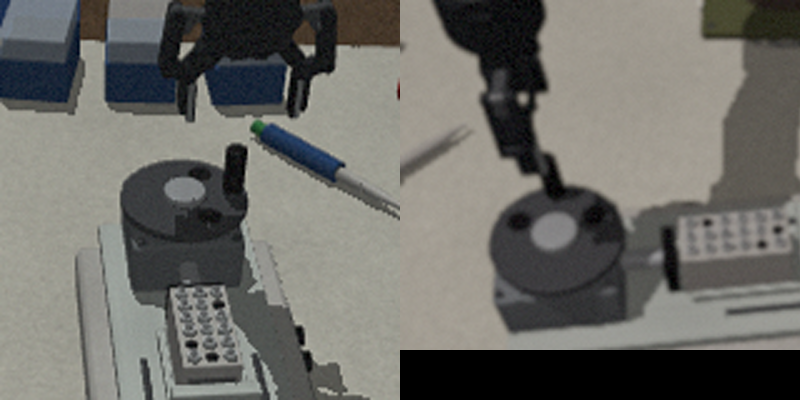

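Request:
{"method": "arm_command", "body": {
  "rows": [
    [-2,-1,10,0],
    [-2.5,-1,25,0],
    [-2.5,-1,40,0],
    [-2.5,-1,52,0],
    [-2.5,-1,59,0],
    [-2.5,-1,61,0],
    [-2.5,-1,61,0]
  ]
}}

```text
clock: 10.42
ee_pos: [468.8, -196.8, 168.8]
tcp_rot: [0.668, 0.744, 0.005, -0.002]
force: [0.3, -0.5, 0.2]
width: 85.3
```

Request:
{"method": "arm_command", "body": {
  "rows": [
    [0,0,0,0],
    [0,0,0,0],
    [0,0,0,0],
    [0,0,0,0],
    [0,0,0,0],
    [0,0,0,0],
    [0,0,0,0],
    [0,0,0,0]
  ],
  "jaw": -1,
  "force": 60
}}

```text
clock: 11.08
ee_pos: [468.1, -197.0, 169.2]
tcp_rot: [0.668, 0.744, 0.005, -0.002]
force: [-2.8, -0.5, 5.6]
width: 18.4
```

Run:
```python
from h import *
s=state();print(s['ee_pos'],s['force'],s['width'],s['joints'])
a=grab_frame('side')[50:210,270:430];b=grab_frame('scene')[60:200,140:320]
a=cv2.resize(a,None,fx=2.5,fy=2.5,interpolation=cv2.INTER_CUBIC);b=cv2.resize(b,(400,311),interpolation=cv2.INTER_CUBIC)
b=cv2.copyMakeBorder(b,0,89,0,0,cv2.BORDER_CONSTANT)
cv2.imwrite('pics/d8.png',np.hstack([a,b]))
```

```text
[ 468.08328871 -197.01147216  169.2385627 ] [-2.75629376 -0.50364895  5.59124629] 18.42562528486899 [ 0.71185219  0.71624901 -0.65603876  1.97004239  0.66956607  0.6814994
 -0.25702012]
```

View pics/d8.png

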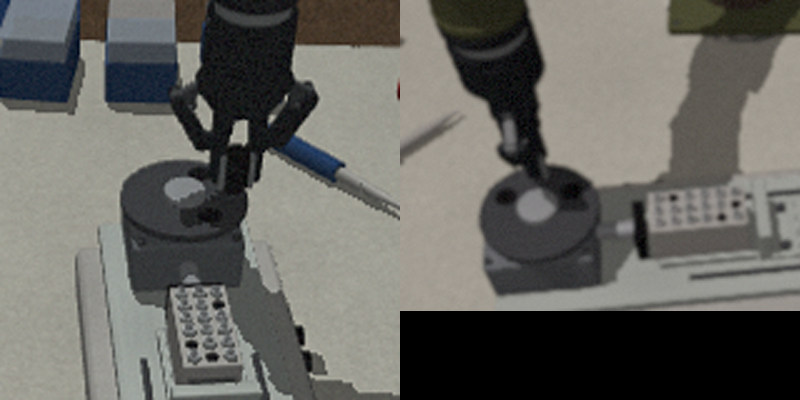

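```bash
cat > w.py <<'E'
import sys
from h import *
H=np.array([513.0,-192.2]);ps=.103
X=np.array([np.cos(ps),np.sin(ps)]);Y=np.array([-np.sin(ps),np.cos(ps)])
s=state();p=s['ee_pos'];d=p[:2]-H;u,v=d@X,d@Y
al=np.arctan2(v,-u)
er=d/np.linalg.norm(d); et=np.array([er[1],-er[0]]) # clockwise
f=s['force'][:2]
print('alpha %.3f r %.1f z %.1f  push(t) %.1f rad %.1f Fz %.1f w %.1f clock %.2f'%(al,np.linalg.norm(d),p[2],-f@et,f@er,s['force'][2],s['width'],s['clock']))
if len(sys.argv)>1:
    st=float(sys.argv[1]);n=int(sys.argv[2]) if len(sys.argv)>2 else 8
    lead=float(sys.argv[3]) if len(sys.argv)>3 else 0
    R=Ro.from_quat(s['tcp_rot']).as_matrix()
    out=[]
    for i in range(1,n+1):
        a=al+lead+st*i; P=H+45*(-np.cos(a)*X+np.sin(a)*Y)
        q=np.r_[P,169]-p; out.append([float(round(t,1)) for t in q@R]+[0])
    print(out)
E
python3 w.py 0.1
```

```text
alpha -0.004 r 45.1 z 169.3  push(t) -0.1 rad 3.0 Fz 6.2 w 18.2 clock 11.18
[[4.5, 0.4, 0.3, 0], [8.9, 1.0, 0.3, 0], [13.3, 2.2, 0.4, 0], [17.5, 3.7, 0.4, 0], [21.6, 5.7, 0.5, 0], [25.4, 8.0, 0.5, 0], [29.0, 10.7, 0.6, 0], [32.3, 13.8, 0.6, 0]]
```

Request:
{"method": "arm_command", "body": {
  "rows": [
    [4.5,0.4,0,0],
    [8.9,1,0,0],
    [13.3,2.2,0,0],
    [17.5,3.7,0,0],
    [21.6,5.7,0,0],
    [25.4,8,0,0],
    [29,10.7,0,0],
    [32.3,13.8,0,0]
  ]
}}

```text
clock: 11.85
ee_pos: [475.4, -167.5, 169.3]
tcp_rot: [0.669, 0.743, 0.0, -0.002]
force: [-5.3, -7.7, 5.3]
width: 18.7
```

```bash
python3 w.py 0.12 8 0.1
```

```text
alpha 0.684 r 45.0 z 169.3  push(t) 9.3 rad 0.2 Fz 5.3 w 18.7 clock 11.85
[[6.9, 7.1, 0.3, 0], [10.0, 11.5, 0.3, 0], [12.5, 16.3, 0.3, 0], [14.4, 21.3, 0.3, 0], [15.7, 26.6, 0.3, 0], [16.4, 31.9, 0.2, 0], [16.4, 37.3, 0.2, 0], [15.8, 42.7, 0.2, 0]]
```

The wheel turns cleanly: push 9.3 N and radius 45.0 mm. Continuing.

Request:
{"method": "arm_command", "body": {
  "rows": [
    [6.9,7.1,0,0],
    [10,11.5,0,0],
    [12.5,16.3,0,0],
    [14.4,21.3,0,0],
    [15.7,26.6,0,0],
    [16.4,31.9,0,0],
    [16.4,37.3,0,0],
    [15.8,42.7,0,0]
  ]
}}

```text
clock: 12.52
ee_pos: [512.4, -147.4, 169.2]
tcp_rot: [0.669, 0.743, -0.003, -0.005]
force: [-8.8, 0.3, 8.8]
width: 18.4
```

```bash
python3 w.py 0.12 8 0.1
```

```text
alpha 1.660 r 44.8 z 169.2  push(t) 8.8 rad 0.4 Fz 8.8 w 18.4 clock 12.52
[[-1.8, 9.7, 0.1, 0], [-3.7, 14.7, 0.0, 0], [-6.3, 19.5, -0.0, 0], [-9.3, 23.9, -0.1, 0], [-12.9, 27.9, -0.1, 0], [-17.0, 31.5, -0.2, 0], [-21.5, 34.5, -0.2, 0], [-26.2, 37.0, -0.3, 0]]
```

Request:
{"method": "arm_command", "body": {
  "rows": [
    [-1.8,9.7,-0.3,0],
    [-3.7,14.7,-0.5,0],
    [-6.3,19.5,-0.5,0],
    [-9.3,23.9,-0.5,0],
    [-12.9,27.9,-0.5,0],
    [-17,31.5,-0.5,0],
    [-21.5,34.5,-0.5,0],
    [-26.2,37,-0.5,0]
  ]
}}

```text
clock: 13.18
ee_pos: [549.7, -166.3, 169.3]
tcp_rot: [0.669, 0.744, -0.003, -0.008]
force: [-7.0, 6.6, 5.8]
width: 18.5
```

```bash
python3 w.py 0.1 8 0.1
```

```text
alpha 2.629 r 44.9 z 169.3  push(t) 9.4 rad -1.9 Fz 5.8 w 18.5 clock 13.18
[[-8.2, 3.7, 0.1, 0], [-12.5, 4.8, 0.1, 0], [-17.0, 5.5, 0.0, 0], [-21.5, 5.8, 0.0, 0], [-26.0, 5.6, -0.0, 0], [-30.4, 5.0, -0.1, 0], [-34.8, 3.9, -0.1, 0], [-39.0, 2.4, -0.1, 0]]
```

Request:
{"method": "arm_command", "body": {
  "rows": [
    [-8.2,3.7,0,0],
    [-12.5,4.8,0,0],
    [-17,5.5,0,0],
    [-21.5,5.8,0,0],
    [-26,5.6,0,0],
    [-30.4,5,0,0],
    [-34.8,3.9,0,0],
    [-39,2.4,0,0]
  ]
}}

```text
clock: 13.85
ee_pos: [557.5, -199.2, 169.3]
tcp_rot: [0.667, 0.745, 0.001, -0.01]
force: [0.6, 8.5, -0.4]
width: 18.7
```

```bash
python3 w.py 0.08 5 0.1
```

```text
alpha -2.882 r 45.0 z 169.3  push(t) 8.5 rad -0.8 Fz -0.4 w 18.7 clock 13.85
[[-7.6, -2.8, 0.3, 0], [-10.8, -4.5, 0.2, 0], [-13.8, -6.4, 0.2, 0], [-16.7, -8.6, 0.2, 0], [-19.4, -11.0, 0.2, 0]]
```

Request:
{"method": "arm_command", "body": {
  "rows": [
    [-7.6,-2.8,0,0],
    [-10.8,-4.5,0,0],
    [-13.8,-6.4,0,0],
    [-16.7,-8.6,0,0],
    [-19.4,-11,0,0]
  ]
}}

```text
clock: 14.27
ee_pos: [551.9, -214.9, 169.4]
tcp_rot: [0.666, 0.746, 0.006, -0.009]
force: [5.5, 7.8, -6.3]
width: 18.4
```

```bash
python3 w.py 0.08 5 0.1
```

```text
alpha -2.510 r 45.0 z 169.4  push(t) 9.5 rad 0.8 Fz -6.3 w 18.4 clock 14.27
[[-6.0, -5.4, 0.3, 0], [-8.4, -8.2, 0.3, 0], [-10.5, -11.1, 0.2, 0], [-12.3, -14.1, 0.2, 0], [-14.0, -17.3, 0.2, 0]]
```

Request:
{"method": "arm_command", "body": {
  "rows": [
    [-6,-5.4,0.3,0],
    [-8.4,-8.2,0.5,0],
    [-10.5,-11.1,0.5,0],
    [-12.3,-14.1,0.5,0],
    [-14,-17.3,0.5,0]
  ]
}}

```text
clock: 14.68
ee_pos: [540.8, -227.7, 169.4]
tcp_rot: [0.664, 0.747, 0.011, -0.007]
force: [8.6, 4.4, -4.8]
width: 18.4
```

```bash
python3 w.py 0.08 5 0.1
```

```text
alpha -2.133 r 45.1 z 169.4  push(t) 9.5 rad 1.8 Fz -4.8 w 18.4 clock 14.68
[[-3.5, -7.3, 0.3, 0], [-4.7, -10.7, 0.2, 0], [-5.6, -14.2, 0.2, 0], [-6.2, -17.7, 0.2, 0], [-6.5, -21.3, 0.1, 0]]
```

Request:
{"method": "arm_command", "body": {
  "rows": [
    [-3.5,-7.3,0.2,0],
    [-4.7,-10.7,0.3,0],
    [-5.6,-14.2,0.3,0],
    [-6.2,-17.7,0.3,0],
    [-6.5,-21.3,0.3,0]
  ]
}}

```text
clock: 15.1
ee_pos: [524.8, -235.8, 169.5]
tcp_rot: [0.664, 0.748, 0.014, -0.004]
force: [10.0, -0.2, -6.3]
width: 18.4
```

```bash
python3 w.py 0.08 5 0.1
python3 - <<'E'
from h import *
b=grab_frame('scene')[100:225,160:360]
cv2.imwrite('pics/s9.png',cv2.resize(b,None,fx=4,fy=4,interpolation=cv2.INTER_CUBIC))
E
```

```text
alpha -1.733 r 45.1 z 169.5  push(t) 9.6 rad 2.8 Fz -6.3 w 18.4 clock 15.10
[[-0.3, -8.1, 0.3, 0], [-0.1, -11.7, 0.3, 0], [0.5, -15.2, 0.2, 0], [1.3, -18.7, 0.2, 0], [2.4, -22.2, 0.2, 0]]
```

View pics/s9.png

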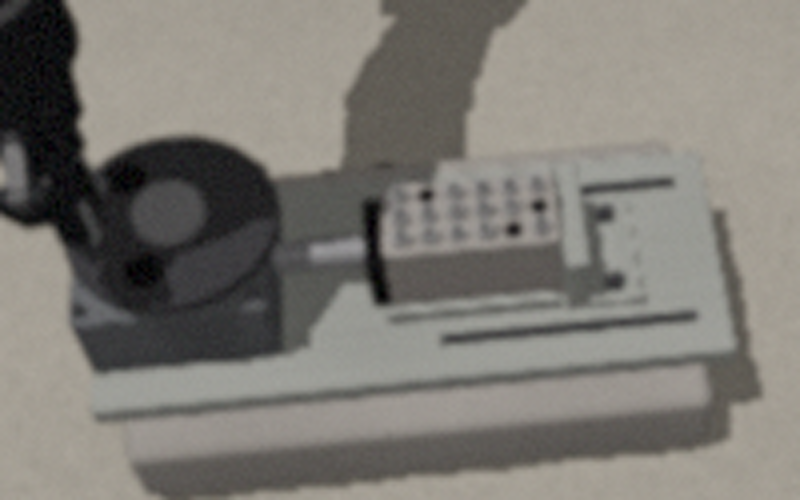

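The rack is seated against the stop and the pad is on it, so take-up is running. I'll use smaller steps from here.

Request:
{"method": "arm_command", "body": {
  "rows": [
    [-0.3,-8.1,0.2,0],
    [-0.1,-11.7,0.3,0],
    [0.5,-15.2,0.3,0],
    [1.3,-18.7,0.3,0]
  ]
}}

```text
clock: 15.48
ee_pos: [508.9, -237.3, 169.4]
tcp_rot: [0.664, 0.748, 0.017, -0.001]
force: [9.0, -0.9, -6.2]
width: 18.6
```

```bash
python3 w.py 0.07 5 0.1
```

```text
alpha -1.378 r 45.3 z 169.4  push(t) 9.1 rad 0.1 Fz -6.2 w 18.6 clock 15.48
[[2.5, -7.3, 0.3, 0], [3.7, -10.2, 0.3, 0], [5.2, -12.9, 0.3, 0], [6.8, -15.6, 0.2, 0], [8.7, -18.2, 0.2, 0]]
```

Request:
{"method": "arm_command", "body": {
  "rows": [
    [2.5,-7.3,0.2,0],
    [3.7,-10.2,0.3,0],
    [5.2,-12.9,0.3,0],
    [6.8,-15.6,0.3,0],
    [8.7,-18.2,0.3,0]
  ]
}}

```text
clock: 15.9
ee_pos: [493.0, -232.8, 169.4]
tcp_rot: [0.664, 0.747, 0.018, 0.002]
force: [8.7, -4.5, -5.5]
width: 18.9
```

```bash
python3 w.py 0.07 5 0.1
```

```text
alpha -1.010 r 45.3 z 169.4  push(t) 9.8 rad 0.2 Fz -5.5 w 18.9 clock 15.90
[[4.9, -5.9, 0.3, 0], [7.2, -8.1, 0.3, 0], [9.5, -10.2, 0.3, 0], [12.0, -12.1, 0.3, 0], [14.7, -13.8, 0.3, 0]]
```

Request:
{"method": "arm_command", "body": {
  "rows": [
    [4.9,-5.9,0.2,0],
    [7.2,-8.1,0.2,0],
    [9.5,-10.2,0.2,0],
    [12,-12.1,0.2,0]
  ]
}}

```text
clock: 16.23
ee_pos: [481.8, -225.1, 169.4]
tcp_rot: [0.665, 0.747, 0.018, 0.005]
force: [7.1, -6.0, -4.4]
width: 18.6
```

```bash
python3 w.py 0.07 5 0.1
```

```text
alpha -0.709 r 45.4 z 169.4  push(t) 9.3 rad -0.5 Fz -4.4 w 18.6 clock 16.23
[[6.5, -4.1, 0.3, 0], [9.3, -5.6, 0.3, 0], [12.1, -6.9, 0.4, 0], [15.1, -8.0, 0.4, 0], [18.1, -8.8, 0.4, 0]]
```

Request:
{"method": "arm_command", "body": {
  "rows": [
    [6.5,-4.1,0.2,0],
    [9.3,-5.6,0.2,0],
    [12.1,-6.9,0.2,0],
    [15.1,-8,0.2,0]
  ]
}}

```text
clock: 16.57
ee_pos: [473.4, -214.6, 169.3]
tcp_rot: [0.666, 0.746, 0.017, 0.007]
force: [5.6, -7.3, -3.5]
width: 18.7
```

```bash
python3 w.py 0.07 5 0.1
```

```text
alpha -0.412 r 45.4 z 169.3  push(t) 9.1 rad -1.3 Fz -3.5 w 18.7 clock 16.57
[[7.4, -2.0, 0.4, 0], [10.5, -2.6, 0.4, 0], [13.6, -3.0, 0.4, 0], [16.8, -3.2, 0.4, 0], [19.9, -3.2, 0.5, 0]]
```

Request:
{"method": "arm_command", "body": {
  "rows": [
    [7.4,-2,0.2,0],
    [10.5,-2.6,0.2,0],
    [13.6,-3,0.2,0],
    [16.8,-3.2,0.2,0]
  ]
}}

```text
clock: 16.9
ee_pos: [468.7, -202.3, 169.3]
tcp_rot: [0.668, 0.744, 0.015, 0.009]
force: [4.6, -9.0, -1.3]
width: 18.6
```

```bash
python3 w.py 0.07 5 0.1
```

```text
alpha -0.122 r 45.4 z 169.3  push(t) 9.8 rad -2.4 Fz -1.3 w 18.6 clock 16.90
[[7.7, 0.2, 0.4, 0], [10.8, 0.5, 0.4, 0], [13.9, 1.0, 0.4, 0], [17.0, 1.7, 0.5, 0], [20.0, 2.6, 0.5, 0]]
```

Request:
{"method": "arm_command", "body": {
  "rows": [
    [7.7,0.2,0.2,0],
    [10.8,0.5,0.2,0],
    [13.9,1,0.2,0],
    [17,1.7,0.2,0]
  ]
}}

```text
clock: 17.23
ee_pos: [467.7, -190.0, 169.3]
tcp_rot: [0.669, 0.743, 0.012, 0.011]
force: [1.1, -10.8, 0.1]
width: 18.3
```

```bash
python3 w.py 0.06 5 0.1
```

```text
alpha 0.152 r 45.3 z 169.3  push(t) 10.8 rad -1.6 Fz 0.1 w 18.3 clock 17.23
[[6.9, 2.0, 0.4, 0], [9.5, 2.9, 0.4, 0], [12.0, 4.0, 0.4, 0], [14.4, 5.2, 0.5, 0], [16.7, 6.5, 0.5, 0]]
```

Push is rising, 10.8 N at 6.44 rad, so the firm part has begun. Shorter steps.

Request:
{"method": "arm_command", "body": {
  "rows": [
    [6.9,2,0.2,0],
    [9.5,2.9,0.2,0],
    [12,4,0.2,0]
  ]
}}

```text
clock: 17.48
ee_pos: [468.7, -182.8, 169.2]
tcp_rot: [0.671, 0.741, 0.007, 0.012]
force: [-1.9, -11.0, 3.9]
width: 18.6
```

```bash
python3 w.py 0.05 5 0.13
```

```text
alpha 0.313 r 45.3 z 169.2  push(t) 11.1 rad -0.5 Fz 3.9 w 18.6 clock 17.48
[[7.4, 3.4, 0.3, 0], [9.3, 4.5, 0.3, 0], [11.2, 5.7, 0.3, 0], [13.1, 7.0, 0.3, 0], [14.8, 8.4, 0.3, 0]]
```

Request:
{"method": "arm_command", "body": {
  "rows": [
    [7.4,3.4,0,0],
    [9.3,4.5,0,0],
    [11.2,5.7,0,0]
  ]
}}

```text
clock: 17.73
ee_pos: [470.6, -176.5, 169.2]
tcp_rot: [0.673, 0.739, 0.002, 0.012]
force: [-3.5, -11.7, 5.3]
width: 18.4
```

```bash
python3 w.py 0.05 5 0.15
```

```text
alpha 0.458 r 45.2 z 169.2  push(t) 12.2 rad -0.8 Fz 5.3 w 18.4 clock 17.73
[[7.6, 4.9, 0.2, 0], [9.3, 6.3, 0.2, 0], [11.0, 7.7, 0.2, 0], [12.6, 9.3, 0.2, 0], [14.2, 11.0, 0.2, 0]]
```

Request:
{"method": "arm_command", "body": {
  "rows": [
    [7.6,4.9,0,0],
    [9.3,6.3,0,0],
    [11,7.7,0,0]
  ]
}}

```text
clock: 17.98
ee_pos: [473.6, -170.3, 169.2]
tcp_rot: [0.675, 0.738, -0.003, 0.013]
force: [-6.5, -11.9, 9.7]
width: 18.4
```

```bash
python3 w.py 0.05 5 0.15
```

```text
alpha 0.610 r 45.1 z 169.2  push(t) 13.5 rad -0.0 Fz 9.7 w 18.4 clock 17.98
[[6.8, 5.9, 0.1, 0], [8.4, 7.5, 0.0, 0], [9.8, 9.2, 0.0, 0], [11.2, 11.0, 0.0, 0], [12.5, 12.9, 0.0, 0]]
```

Request:
{"method": "arm_command", "body": {
  "rows": [
    [6.8,5.9,-0.2,0],
    [8.4,7.5,-0.2,0]
  ]
}}

```text
clock: 18.15
ee_pos: [476.0, -166.8, 169.1]
tcp_rot: [0.677, 0.736, -0.01, 0.012]
force: [-8.5, -11.1, 9.4]
width: 18.8
```

```bash
python3 w.py 0.05 3 0.15
```

```text
alpha 0.705 r 44.9 z 169.1  push(t) 13.9 rad 0.7 Fz 9.4 w 18.8 clock 18.15
[[6.4, 6.3, -0.1, 0], [7.8, 8.1, -0.1, 0], [9.1, 9.9, -0.2, 0]]
```

Request:
{"method": "arm_command", "body": {
  "rows": [
    [5.5,5,-0.3,0]
  ]
}}

```text
clock: 18.23
ee_pos: [476.1, -166.6, 169.2]
tcp_rot: [0.679, 0.734, -0.016, 0.012]
force: [-7.1, -12.4, 6.7]
width: 18.7
```

```bash
python3 w.py
```

```text
alpha 0.710 r 44.9 z 169.2  push(t) 14.2 rad -1.2 Fz 6.7 w 18.7 clock 18.23
```

Push is 14.2 N at 6.99 rad, about 55 N of clamp by angle. Now relax and let go.

Request:
{"method": "arm_command", "body": {
  "rows": [
    [0,0,0,0],
    [0,0,0,0]
  ]
}}

```text
clock: 18.4
ee_pos: [475.8, -167.1, 169.2]
tcp_rot: [0.679, 0.733, -0.016, 0.012]
force: [-2.5, -1.9, 1.7]
width: 18.7
```

```bash
python3 w.py
```

```text
alpha 0.697 r 44.8 z 169.2  push(t) 3.0 rad 1.0 Fz 1.7 w 18.7 clock 18.40
```

```bash
python3 w.py 0.05 5 0.02
```

```text
alpha 0.697 r 44.8 z 169.2  push(t) 3.0 rad 1.0 Fz 1.7 w 18.7 clock 18.40
[[2.5, 1.9, 0.1, 0], [4.1, 3.5, 0.0, 0], [5.7, 5.1, -0.0, 0], [7.1, 6.8, -0.1, 0], [8.5, 8.6, -0.2, 0]]
```

Request:
{"method": "arm_command", "body": {
  "rows": [
    [2.5,1.9,0,0],
    [4.1,3.5,0,0],
    [5.7,5.1,0,0],
    [7.1,6.8,0,0],
    [7.8,7.5,0,0]
  ]
}}

```text
clock: 18.82
ee_pos: [478.7, -163.4, 169.1]
tcp_rot: [0.681, 0.732, -0.022, 0.012]
force: [-9.5, -10.7, 12.1]
width: 18.8
```

```bash
python3 w.py
```

```text
alpha 0.801 r 44.8 z 169.1  push(t) 14.3 rad 0.4 Fz 12.1 w 18.8 clock 18.82
```

Request:
{"method": "arm_command", "body": {
  "rows": [
    [0,0,0,0],
    [0,0,0,0]
  ]
}}

```text
clock: 18.98
ee_pos: [478.4, -163.8, 169.1]
tcp_rot: [0.681, 0.732, -0.022, 0.012]
force: [-2.7, -3.5, 2.9]
width: 18.7
```

Request:
{"method": "arm_command", "body": {
  "rows": [
    [0,0,0,0],
    [0,0,0,0],
    [0,0,0,0],
    [0,0,0,0],
    [0,0,0,0]
  ],
  "jaw": 1
}}

```text
clock: 19.4
ee_pos: [478.7, -163.4, 169.1]
tcp_rot: [0.681, 0.732, -0.022, 0.012]
force: [-0.7, -0.1, 0.2]
width: 78.2
```

Request:
{"method": "arm_command", "body": {
  "rows": [
    [0,0,0,0],
    [0,0,0,0]
  ]
}}

```text
clock: 19.57
ee_pos: [478.8, -163.2, 169.1]
tcp_rot: [0.681, 0.732, -0.022, 0.012]
force: [-0.3, 0.4, -0.1]
width: 85.3
```

Request:
{"method": "arm_command", "body": {
  "rows": [
    [0,0,-10,0],
    [0,0,-30,0],
    [0,0,-60,0],
    [0,0,-90,0],
    [0,0,-115,0],
    [0,0,-120,0],
    [0,0,-120,0]
  ]
}}

```text
clock: 20.15
ee_pos: [481.5, -157.2, 291.3]
tcp_rot: [0.681, 0.732, -0.021, 0.014]
force: [0.6, 0.7, -0.9]
width: 85.3
```

Run:
```python
from h import *
a=grab_frame('side')[70:270,270:430];b=grab_frame('scene')[100:225,160:360]
cv2.imwrite('pics/d10.png',cv2.resize(a,None,fx=3,fy=3,interpolation=cv2.INTER_CUBIC))
cv2.imwrite('pics/s10.png',cv2.resize(b,None,fx=4,fy=4,interpolation=cv2.INTER_CUBIC))
cv2.imwrite('pics/full10.png',grab_frame('scene'))
print(state()['force'],state()['width'])
```

```text
[-0.41987576  0.31805148 -0.59603662] 85.43582381198195
```

View pics/d10.png

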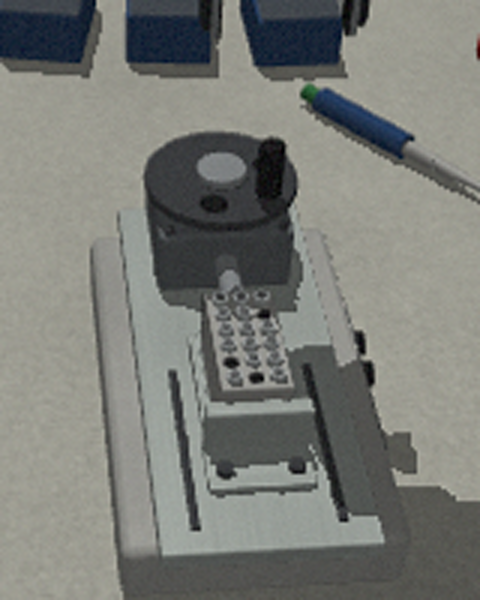

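View pics/s10.png

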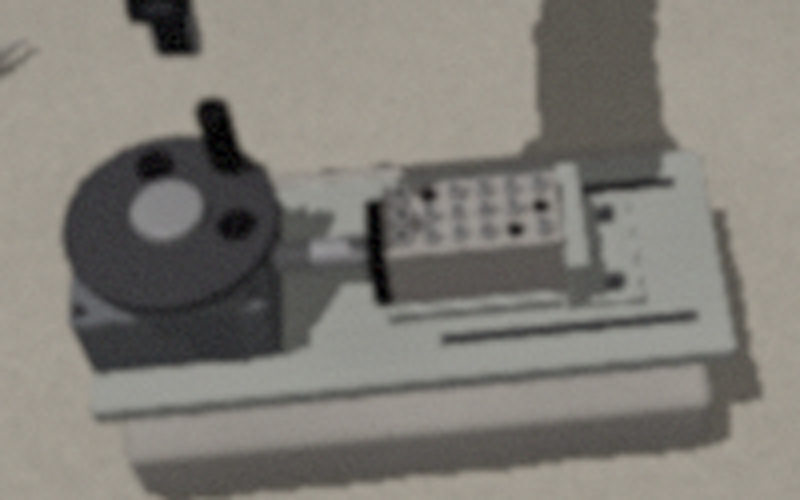

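View pics/full10.png

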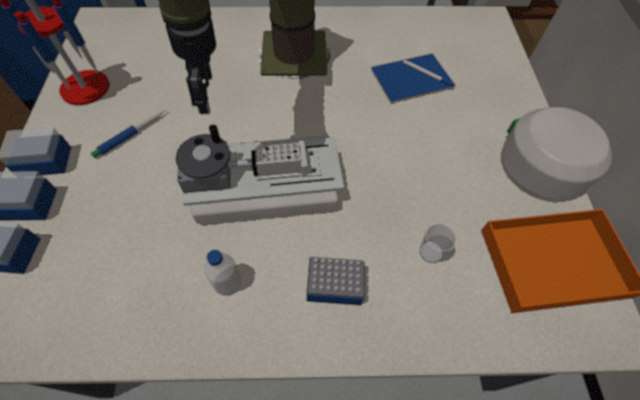

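The rack is upright and held between pad and stop. The hand is clear, and the beaker, tip box and bottle are where they started. Handing in.

Request:
{"method": "arm_command", "body": {
  "rows": [
    [0,0,0,0],
    [0,0,0,0]
  ]
}}

```text
clock: 20.47
ee_pos: [478.4, -157.7, 286.8]
tcp_rot: [0.681, 0.732, -0.023, 0.01]
force: [-0.8, 0.6, -0.4]
width: 85.4
```

```bash
python3 -c "
from bench import *
print(hand_in(), state()['clock'])"
```

```text
the job is handed in; nothing more can be done
the job is handed in; nothing more can be done
```

The rack is clamped in the bay and the job is handed in, at about 20.5 s on the clock; no verdict is reported.

- **Rack:** I set it down between the guides with a few mm of gap at both pad and end stop, and let go before turning the wheel.
- **Clamp:** I wound the wheel about 7.1 rad clockwise by the handle. The push ran at 8.5–9.8 N free, started to rise at about 6.4 rad, and was 14.3 N at the end. That is about 55–60 N of clamp by push and about 62–66 N by wheel angle. The two estimates differ by a few newtons, and both are well inside 40–88 N. The clamp force itself was not measured.
- **One correction:** I stopped once at 14.2 N, where the arm was almost at rest. I then advanced about 0.1 rad more to confirm the push while it turned.
- **Last checks:** Pictures show the rack upright and straight against the stop, with the pad on it. The beaker, tip box and bottle look unmoved, the gripper is open and clear, and the wrist force is near 0 N.

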